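# Set the filling stand to the squeeze bottle and lock its cam lever

### The arm

A 7-joint arm with a two-finger parallel gripper is mounted at the origin on a cart in front of the work surface, level with it; the furniture and walls round the work are solid. World frame = base frame: x ahead of the robot, y to its left, z up, the work surface at z = 0. Lengths are in m, angles in rad, forces in N, time in s.
With the tool pointing down it reaches from about 0.425 to 0.875 m from the base axis. Payload 4.7 kg.
Tool frame: the origin (TCP) lies midway between the tips of the shut fingers; the grasp point (between the pads) lies 19 mm behind it; z points along the fingers, y is the line along which they close (so a half turn about z gives the same grasp; the last joint's range is limited). The gripper opens to 87 mm and grips with 3 to 60 N. Pads are 19 mm wide; open, the fingers measure 117 mm over their backs; the gripper's body (75 mm by 190 mm) begins 51 mm behind the grasp point.
Start: joints at [1.223, 0.321, -0.07, 1.45, 0.023, 1.371, -0.057], TCP at [0.23, -0.608, 0.223] pointing down, gripper open.
Joint ranges: [-2.86, 2.86], [-0.3, 2.09], [-1.38, 1.24], [0.06, 2.45], [-1.56, 4.7], [0.09, 2.05], [-2.69, 2.69]. Speed limits (rad/s): [2.57, 2.57, 3.14, 3.14, 3.14, 3.14, 3.14].

### API

Orientations are given as a rotation vector (axis times angle).
In Python, from bench import ctrl gives the robot as it stands. The module is installed in compiled form; this text tells all that it offers.
- The arm moves only by the shell command python3 -m handwheel 'ROWS' [FORCE]. ROWS is JSON, a list of rows, each a list of 7 numbers: the finger opening in m, from 0 to 0.087, then the shift along the tool's x, y, z in m, then the turn, a rotation vector about the tool's x, y, z in degrees. A call has 1 to 12 rows; each row shifts and turns the commanded pose from where the row before left it, along the tool's axes as they then stand; what a row does not reach is not made up. A row lasts 1/8 s, in which the tool goes at most 62.5 mm and 10.7 degrees, less where a joint would pass 70% of its speed; a pose out of reach is approached as far as the arm can. A call is refused whole if a number of a shift passes 0.0625 or a number of a turn 10.7, either way. A call with a gripper value outside its range is refused whole. The fingers move at their own pace and stop on an object; FORCE is the grip in N (left out, the last holds). Time passes only in rows, so rows that do not move let the fingers close. It gives the time, the measured TCP pose, the force, the opening and the grip force at its end, in the units of the state.
- ctrl.get_state(): the state, without advancing time (a new reading comes with each control period).
- ctrl.get_image(name): name is "side" or "top" or "wrist"; returns (picture, depth): 420x560x3 uint8, blue, green, red; 420x560 float32, m along the optical axis (not along the pixel's ray), 0 where there is no reading.
- ctrl.camera_info(name): a dict with "intrinsics" (3x3 intrinsics, pixels), "R" (3x3) and "t" (3): a world point X has camera coordinates R X + t. Camera axes: x right, y down, z forward; pixel columns grow to the right and rows downward; lengths in m; the calibration is good to about 2 mm. A picture is of the moment at which its call begins: read the wrist's pose just before it. camera_info takes no time and is no camera call; for the wrist camera it gives the pose at the moment of the call.
- ctrl.close_job(): hands the job in; it is judged then, once.
The state is a dict: "time": time; "joint_positions": joint angles; "qd": joint speeds; "joint_torque": joint torques, N m; "position": TCP position; "tool_rot": TCP orientation; "ft_force": force on the tool from outside, world axes, zero at the start; "torque": the same for the moment, N m; "grip_width": opening from 0.0 (shut) to 1.0 (fully open); "grip_force": force on a finger pad.
Only numpy, scipy, OpenCV 4.12 (cv2) and the standard library are available. Lean on these libraries where they do the work, as an engineer would, in place of code of your own. Each camera call takes 0.05 s, during which the arm holds its last target. There are 200 camera calls.

### The job

Set the bottle-filling stand to the height of the open squeeze bottle standing in it: take the head lightly between its fixed handle and its cam lever, so that the lever stays open, and lower it until the sprung collar stands on the bottle's mouth and the collar's top edge has come up between the two rings on the spout. Keep it there while you squeeze the cam lever fully shut towards the handle to lock the head, and finish still holding the two squeezed together. Do not ram the collar up to its stop, and leave the bottle upright in its ring and the cap, salt shaker and tumbler where they are.

Things in the scene. Friction and masses are not known exactly. Their poses are not given: they have to be found in the camera images.
- stand: Bottle-filling stand, fixed: grey base 150 (x) x 230 (y) x 14 mm; square post 16 mm wide, 389 mm high, at y = -55 mm; bottle ring at y = +45 mm. A head slides on the post: on its +y side a funnel 107 mm across (rim 118 mm above the spout's tip) over the bottle, on its -y side, 95 mm from the post, a handle (+x) and a cam lever (-x) with nothing above. Origin: centre of the base's underside, z up.
- head: Sliding head: grey sleeve 36 mm square round the post, funnel and spout on its +y side, and on its -y side the fixed black handle, a flat bar 10 mm thick, 34 mm high: outer face at x = +18 mm, middle height z = -10 mm, end at y = -123 mm. Origin on the post's axis, level with the spout's tip (284 mm above the worktop with the head at the top), axes as the stand's. Only slides up and down.
- handle_grip (a point): Point on the handle's outer (+x) face at the middle of its height, 95 mm from the post's axis, facing away from the lever's thumb roll: the place for one finger pad. Moves up and down with the head. Handle and roll reach 17 mm above and below it.
- lever: Bare aluminium cam lever on the -x side of the handle, 98 mm long, swinging level about an upright pin in the head; its eccentric clamps the head to the post. A thumb roll (upright cylinder) sits near its outer end. Origin on the pin (6 mm to -x and 25 mm to -y of the post's axis), axes as the stand's when fully open.
- lever_roll (a point): Axis, mid-height, of the lever's thumb roll (upright cylinder 14 mm across, 34 mm high, level with handle_grip); the other finger pad bears on its -x side. From that side to handle_grip is about 53 mm along the stand's x with the lever open, 28 mm shut; the handle does not give, so the grip's middle shifts 12 mm to +x as the lever shuts.
- head_travel (a joint): How far the head is down from the top of its travel, m: 0 to 0.070. About 2 N of drag; it stays where left while the collar hangs free. The collar meets the bottle at about 0.046; lower down its spring lifts the head again (about 3 N more than the head's weight at the mark) unless held or locked.
- lever_travel (a joint): Cam lever angle, rad: 0 = open, 0.36 = fully shut. Over-centre: it springs open below about 0.25, with 6 to 7 N at the thumb roll, and snaps home above it. Shutting it takes up to about 10 N; the cam bears on the post from about 0.1 on and keeps the head clamped. Squeezed too hard too early, it shuts and the head hardly slides until it is opened again.
- collar_travel (a joint): How far the sprung collar has been pushed up the spout, m: 0 = hanging free, 0.024 = hard against its stop. Its top edge is level with the lower ring at 0.010, midway at 0.014, with the upper ring at 0.018. Spring: 2 N at the start, 4.5 N at 0.014.
- collar_top (a point): Centre of the collar's top edge. The collar is a white sleeve round the spout, 30 mm across and 46 mm high with a 40 mm foot flange.
- ring_mid (a point): Point on the spout's axis midway between its two dark setting rings, which lie 4 mm above and below it; 30 mm above the spout's tip. Moves with the head.
- bottle: Squeeze bottle, open, 64 mm across and 194 mm high, standing loose in the stand's ring under the spout; origin at the centre of its underside, z up.
- cap: Cone nozzle cap of the bottle, 53 mm across, 52 mm high, standing on the worktop; origin at the centre of its underside. Not needed.
- salt_shaker: Salt shaker, 44 mm across, 90 mm high; origin at the centre of its underside. Not needed.
- tumbler: Clear glass tumbler, 80 mm across, 91 mm high; origin at the centre of its underside. Not needed.
There are look-alikes about, which are no part of the job. Of the things like the bottle, leave any that is turquoise; of the rest the larger one is meant.

How it is judged:
On the way, in this order (a step that is already met when the one before it is completed fails the run):
1. the head is held between handle and open lever with the collar on the bottle, its top edge between the two rings (value of joint collar_travel between 0.0095 and 0.0185 m and contact force between the fingers and head above 2 N and value of joint lever_travel below 0.2 rad), for 0.3 s.
2. the lever is squeezed shut with the collar's edge still between the rings (value of joint collar_travel between 0.0095 and 0.0185 m and contact force between the fingers and handle_bar above 1 N and contact force between the fingers and lever above 1 N and value of joint lever_travel above 0.325 rad), for 0.2 s.
At the end, for the whole second after the job is handed in: The collar's top edge lies between the two rings on the spout (collar reading 0.0095 to 0.0185 m), the cam lever is shut (0.325 rad or more), both handle and lever still carry more than 1 N from the fingers, and the bottle is upright and within 8 mm of the spout's axis (all of step 2 and angle between bottle's own z axis and vertical below 0.1 rad and horizontal distance between bottle and ring_mid below 0.008 m); the arm keeps its last pose, push and grip.
It fails at once if the collar is rammed up to its stop (past 0.0225 m) (value of joint collar_travel above 0.0225 m).
It fails at once if the bottle is tipped or knocked out of its ring (angle between bottle's own z axis and vertical above 0.2 rad or horizontal distance between bottle and ring_mid above 0.015 m).
It fails at once if the cap, the salt shaker or the tumbler is moved by more than 25 mm (distance of any of cap, salt_shaker, tumbler from where it was at the start of the episode above 0.025 m).
It also fails if it takes over 40 s, if anything falls off the work surface, if the arm or the gripper's body presses on something with over 40 N, if the wrist force passes 120 N, or if a joint passes its speed limit or range.

## Working session

There is one attempt and no reset: what is moved stays moved. The work goes in short steps, Python scripts to look and compute and a shell command to move; the robot and the scene stay as the last step left them, time stands still between calls to the robot, and variables do not carry over. Pictures are saved under pics/ and viewed, at most 10 in all, crops included, and the job is handed in when it is done.

```bash
mkdir -p pics
cat > h.py <<'E'
import numpy as np, cv2
from bench import ctrl
def grab(n):
    c=ctrl.camera_info(n); im,d=ctrl.get_image(n)
    return im,d,np.array(c["intrinsics"]),np.array(c["R"]),np.array(c["t"])
def pts(d,K,R,t):
    v,u=np.mgrid[:d.shape[0],:d.shape[1]]
    P=np.stack([(u-K[0,2])/K[0,0]*d,(v-K[1,2])/K[1,1]*d,d],-1)
    return (P-t)@R
E
python3 - <<'E'
from h import *
for n in("side","top"):
    im,d,K,R,t=grab(n); cv2.imwrite(f"pics/{n}0.png",im); np.savez(f"{n}0.npz",im=im,d=d,K=K,R=R,t=t)
    print(n,(-R.T@t).round(3),R.round(2).tolist(),K[0,0])
s=ctrl.get_state();print(s["time"],s["position"],s["tool_rot"],s["grip_width"])
E
```

```text
side [ 1.188 -0.747  1.276] [[0.77, 0.64, -0.02], [0.45, -0.56, -0.7], [-0.46, 0.53, -0.72]] 531.8511550047722
top [0.232 0.028 1.416] [[-0.01, -1.0, -0.0], [-0.98, 0.01, -0.21], [0.21, 0.0, -0.98]] 459.9640009968483
0.1 [ 0.22986983 -0.60747285  0.22157234] [-3.08868746e+00 -5.64944702e-01  5.61894571e-04] 0.9985805702893364
```

View pics/side0.png

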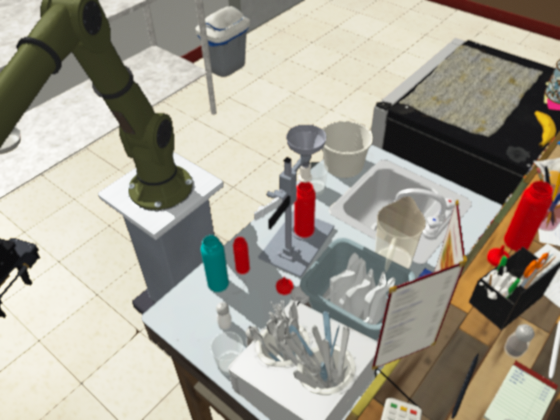

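View pics/top0.png

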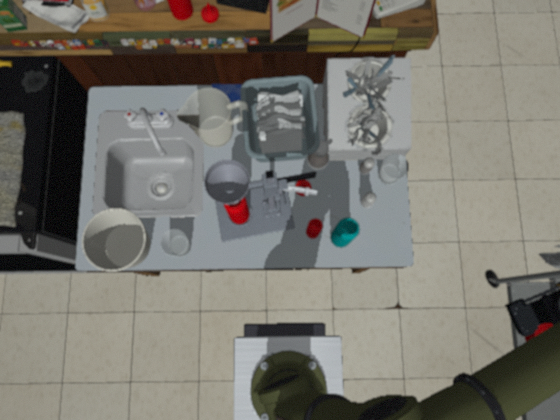

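The side view shows the stand at (290,230). Candidates for the bottle are the red one in the ring (304,210), a small red one (241,255), a turquoise one (213,265) and a red one on the shelf (530,215). The larger non-turquoise one in the ring is meant. In the top view the funnel is at (228,182), the post at about (270,185), the black handle at (297,178) and the aluminium lever with its roll at (300,188).

Run:
```python
from h import *
z=np.load("top0.npz");im,d,K,R,t=[z[k] for k in("im","d","K","R","t")]
P=pts(d,K,R,t)
c=im[140:260,190:350]; cv2.imwrite("pics/topc.png",cv2.resize(c,None,fx=5,fy=5,interpolation=cv2.INTER_CUBIC))
Z=P[...,2]; roi=np.zeros(Z.shape,bool); roi[150:230,200:330]=1
def rep(n,m):
    p=P[m]; print(n,m.sum(),p.mean(0).round(4) if len(p) else '', p.min(0).round(3) if len(p) else'',p.max(0).round(3)if len(p) else'')
rep("funnel",roi&(Z>.385)&(Z<.44)&(P[...,1]>0.05))
rep("posttop",roi&(Z>.375)&(Z<.41)&(P[...,1]<0.05))
v=im.max(-1); 
hd=roi&(Z>.26)&(Z<.33)
rep("handle dark",hd&(v<50)); rep("lever",hd&(v>150)&(P[...,1]<0.03))
m=hd&(v<50); q=P[m][:,:2]; print(cv2.fitLine(q.astype(np.float32),2,0,.01,.01).ravel())
for y in range(166,200,3): print(y,[(int(1000*Z[y,x])) for x in range(255,325,4)])
```

```text
funnel 201 [0.5297 0.1431 0.3904] [0.469 0.051 0.385] [0.575 0.195 0.396]
posttop 56 [0.5381 0.0426 0.3871] [0.53  0.035 0.376] [0.548 0.049 0.392]
handle dark 114 [ 0.5636 -0.0368  0.2752] [ 0.556 -0.072  0.26 ] [0.574 0.003 0.284]
lever 118 [ 0.5292 -0.0349  0.2737] [ 0.521 -0.075  0.26 ] [0.541 0.008 0.285]
[ 0.17923753 -0.98380584  0.5636049  -0.03681686]
166 [0, 0, -1, 0, 0, -4, -1, 0, 1, 4, 1, 3, 2, -7, 11, 23, 30, 26]
169 [2, 0, 0, 0, 0, -2, -2, 0, 0, -1, -6, -4, -5, -5, 0, -3, -6, -3]
172 [-8, -5, 0, 388, 391, 336, 0, -7, -3, -2, 0, -1, -4, 278, 279, 280, 0, 0]
175 [1, -1, 339, 388, 389, 340, -3, 2, -14, 279, 278, 277, 282, 282, 277, 268, 1, -1]
178 [-2, -7, 338, 376, 371, 341, 276, 280, 276, 276, 278, 271, 258, 250, 4, -3, -2, 2]
181 [336, 326, 337, 348, 345, 338, 288, 290, 260, 253, -1, 10, 12, 16, 1, -1, 3, -1]
184 [334, 334, 330, 337, 342, 338, 290, 288, 288, 1, -3, 13, 55, 16, 3, 9, 2, -4]
187 [1, 9, 16, 334, 327, 321, 293, 288, 293, 279, 281, 276, 276, 285, 13, 0, -2, -1]
190 [12, 17, 11, 309, 301, 294, 276, 242, 254, 263, 255, 264, 267, 284, 279, 277, -3, 0]
193 [17, 13, 11, 275, 268, 275, 271, 268, 12, -3, -2, 14, 13, 265, 256, 260, -1, -5]
196 [11, 15, 12, 247, 237, 270, 270, 272, 17, -1, 1, -4, -3, 1, 1, 2, 1415, -3]
199 [11, 10, 11, 9, 163, 267, 259, 274, 11, 7, -2, 1, -1, 3, -3, 4, -4, 0]
```

View pics/topc.png

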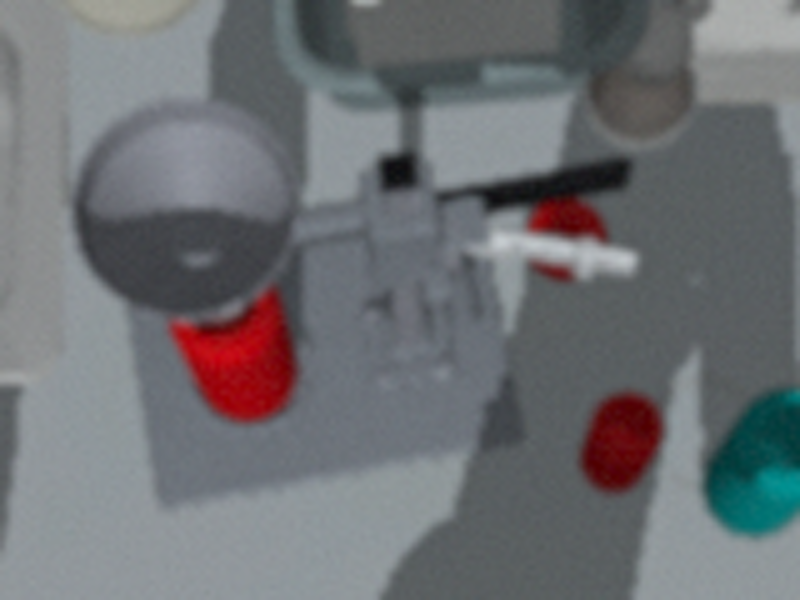

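The stand is yawed about +10°. The post is at about (0.538, 0.043). The funnel rim is 100 mm from it, as expected, but about 10 mm low, so the head has already slid down about 10 mm. I'll turn and raise the tool first, then travel.

```bash
python3 -m handwheel '[[0.087,0,0,-0.018,0,0,-9.94],[0.087,0,0,-0.018,0,0,-9.94],[0.087,0,0,-0.018,0,0,-9.94],[0.087,0,0,-0.018,0,0,-9.94],[0.087,0,0,-0.018,0,0,-9.94],[0.087,0,0,-0.018,0,0,-9.94],[0.087,0,0,-0.018,0,0,-9.94],[0.087,0,0,-0.018,0,0,-9.94],[0.087,0,0,0,0,0,0]]' 5
python3 - <<'E'
from h import *
from scipy.spatial.transform import Rotation as Ro
s=ctrl.get_state();print(Ro.from_rotvec(s["tool_rot"]).as_matrix().round(3),s["joint_positions"])
# post/handle from side cam: top faces
z=np.load("side0.npz");im,d,K,R,t=[z[k] for k in("im","d","K","R","t")]
P=pts(d,K,R,t);Z=P[...,2];X,Y=P[...,0],P[...,1]
m=(abs(X-.55)<.12)&(abs(Y-.05)<.2)
for n,k in(("post",m&(Z>.38)&(Z<.395)&(Y<.06)),("dark",m&(Z>.2)&(Z<.3)&(im.max(-1)<60)&(Y<.02)),("funnel",m&(Z>.385)&(Z<.42)&(Y>.07))):
    q=P[k];print(n,len(q),q.mean(0).round(3),np.percentile(q,[3,97],0).round(3).tolist())
E
```

```text
time: 1.23
position: [0.2303, -0.6084, 0.3676]
tool_rot: [2.015, 2.408, -0.001]
ft_force: [0.5, 0.0, 0.3]
grip_width: 1.001
grip_force: 0.0
[[-0.176  0.984  0.001]
 [ 0.984  0.176 -0.002]
 [-0.002  0.001 -1.   ]] [ 1.34281877  0.3099201  -0.23945108  1.18692878  0.07256807  1.65067271
  1.29733048]
post 50 [0.541 0.042 0.387] [[0.532, 0.034, 0.38], [0.549, 0.053, 0.391]]
dark 186 [ 0.568 -0.027  0.274] [[0.558, -0.073, 0.258], [0.578, 0.018, 0.283]]
funnel 212 [0.519 0.145 0.39 ] [[0.471, 0.091, 0.386], [0.573, 0.195, 0.395]]
```

```bash
python3 -m handwheel '[[0.087,0.0446,0.0373,0,0,0,0],[0.087,0.0446,0.0373,0,0,0,0],[0.087,0.0446,0.0373,0,0,0,0],[0.087,0.0446,0.0373,0,0,0,0],[0.087,0.0446,0.0373,0,0,0,0],[0.087,0.0446,0.0373,0,0,0,0],[0.087,0.0446,0.0373,0,0,0,0],[0.087,0.0446,0.0373,0,0,0,0],[0.087,0.0446,0.0373,0,0,0,0],[0.087,0.0446,0.0373,0,0,0,0],[0.087,0.0446,0.0373,0,0,0,0],[0.087,0,0,0,0,0,0]]'
python3 - <<'E'
from h import *
s=ctrl.get_state(); print(s["position"],s["tool_rot"],s["joint_positions"])
im,d,K,R,t=grab("wrist"); cv2.imwrite("pics/w1.png",im); np.savez("w1.npz",im=im,d=d,K=K,R=R,t=t)
print((-R.T@t).round(3))
im,d,K,R,t=grab("side"); cv2.imwrite("pics/s1.png",im)
P=pts(*np.load("w1.npz").values().__iter__().__class__ and (lambda z:(z["d"],z["K"],z["R"],z["t"]))(np.load("w1.npz")))
z=np.load("w1.npz");Z=P[...,2];v=z["im"].max(-1)
ok=(Z>.26)&(Z<.3)&(P[...,1]<0.0)
for n,m in(("dark",ok&(v<60)),("bright",ok&(v>110))):
    q=P[m]
    if len(q): print(n,len(q),q.mean(0).round(4),np.percentile(q,[2,98],0).round(4).tolist())
E
```

```text
time: 2.72
position: [0.5471, -0.0459, 0.3652]
tool_rot: [-2.004, -2.415, -0.003]
ft_force: [0.5, -1.2, -0.2]
grip_width: 1.0
grip_force: 0.0
[ 0.54712496 -0.04592371  0.36521106] [-2.00396349 -2.41536815 -0.002959  ] [ 0.73173778  0.13029856 -0.77086294  1.43493818  0.08723792  1.61386454
  0.15444627]
[0.533 0.031 0.527]
dark 1 [ 0.5637 -0.0087  0.2791] [[0.5637, -0.0087, 0.2791], [0.5637, -0.0087, 0.2791]]
bright 1229 [ 0.5307 -0.0367  0.2776] [[0.5212, -0.073, 0.2654], [0.54, -0.0026, 0.2812]]
```

View pics/w1.png

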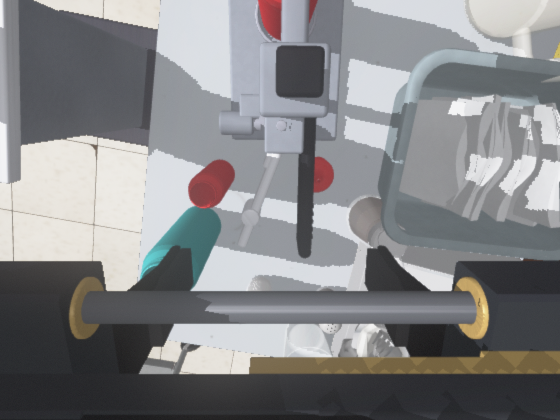

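The wrist view shows the post top (300,70), the black handle from (308,120) down to (305,255), the lever's roll at (251,213), and the fingers at (165,290) and (390,280). The red discs below belong to other things. Next I cast rays to the planes of the post top and the handle top.

Run:
```python
from h import *
z=np.load("w1.npz");im,d,K,R,t=[z[k] for k in("im","d","K","R","t")]
def ray(u,v,h):
    c=-R.T@t; r=R.T@np.linalg.inv(K)@[u,v,1]; return c+r*(h-c[2])/r[2]
post=ray(300,71,.389); ex=np.array([.984,.176]);ey=np.array([-.176,.984])
print("post",post)
P=pts(d,K,R,t); dark=(im.max(-1)<70); dark[:112]=0;dark[258:]=0;dark[:,:288]=0;dark[:,325:]=0
print("handle z",np.percentile(P[dark][:,2],[5,50,95]))
for n,u,v in(("roll",251,213),("end",305,255),("hL",299,200),("hR",312,200)):
    q=ray(u,v,.282); w=q[:2]-post[:2]; print(n,q.round(4),"stand",w@ex,w@ey)
s=ctrl.get_state();w=np.array(s["position"])[:2]-post[:2];print("tcp",w@ex,w@ey)
print([ (int(c),int(dark[200,c]),im[200,c].tolist()) for c in range(294,320,2)])
for r in (140,170,200,230): print(r,np.where(dark[r])[0][[0,-1]])
```

```text
post [0.53840891 0.04407434 0.389     ]
handle z [0.27552171 0.27964002 0.28113315]
roll [ 0.5272 -0.0463  0.282 ] stand -0.02689141721933986 -0.08693672614574206
end [ 0.5723 -0.0712  0.282 ] stand 0.013104406054471614 -0.1194091183594529
hL [ 0.5594 -0.0303  0.282 ] stand 0.007523620796055489 -0.07689576423983832
hR [ 0.5685 -0.0286  0.282 ] stand 0.01681145398657804 -0.0768071563462718
tcp -0.009293951363713155 -0.09579610789724834
[(294, 0, [155, 151, 146]), (296, 0, [149, 144, 141]), (298, 0, [71, 68, 67]), (300, 1, [65, 64, 63]), (302, 1, [65, 63, 63]), (304, 1, [65, 62, 62]), (306, 1, [67, 64, 65]), (308, 1, [66, 64, 64]), (310, 1, [66, 63, 64]), (312, 0, [76, 74, 73]), (314, 0, [151, 146, 143]), (316, 0, [154, 149, 146]), (318, 0, [154, 149, 145])]
140 [304 314]
170 [299 312]
200 [299 311]
230 [298 310]
```

```bash
python3 -m handwheel '[[0.087,0.003,0.0005,-0.0,0,0,0],[0.087,0,0,0.04,0,0,0],[0.087,0,0,0.04,0,0,0],[0.087,0,0,0.04,0,0,0],[0.087,0,0,0,0,0,0],[0.04,0,0,0,0,0,0],[0.04,0,0,0,0,0,0],[0.04,0,0,0,0,0,0],[0.04,0,0,0,0,0,0],[0.04,0,0,0,0,0,0],[0.04,0,0,0,0,0,0]]' 5
python3 - <<'E'
from h import *
for n in("side","wrist"):
    im,d,K,R,t=grab(n); cv2.imwrite(f"pics/{n}2.png",cv2.resize(im[100:310,180:400],None,fx=2.7,fy=2.7,interpolation=cv2.INTER_CUBIC) if n=="side" else im)
    P=pts(d,K,R,t);m=(abs(P[...,0]-.52)<.06)&(abs(P[...,1]-.145)<.06)&(P[...,2]>.3);print(n,m.sum(),np.percentile(P[m][:,2],[90,97]) if m.sum() else'')
E
```

```text
time: 4.2
position: [0.5471, -0.0492, 0.2468]
tool_rot: [2.013, 2.41, 0.001]
ft_force: [1.9, -1.1, 0.1]
grip_width: 0.58
grip_force: 5.0
side 1145 [0.38897469 0.39241939]
wrist 0
```

View pics/side2.png

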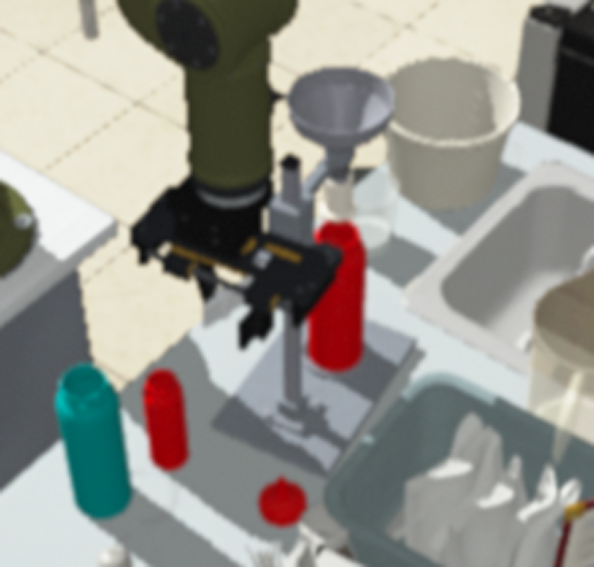

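Gripped at 5 N with the lever still open (50 mm). In the side view the white collar hangs above the bottle's mouth at about (340,200). I'll lower 32 mm, still clear of contact.

```bash
python3 -m handwheel '[[0.04,0,0,0.004,0,0,0],[0.04,0,0,0.004,0,0,0],[0.04,0,0,0.004,0,0,0],[0.04,0,0,0.004,0,0,0],[0.04,0,0,0.004,0,0,0],[0.04,0,0,0.004,0,0,0],[0.04,0,0,0.004,0,0,0],[0.04,0,0,0.004,0,0,0],[0.04,0,0,0,0,0,0],[0.04,0,0,0,0,0,0]]' 5
python3 - <<'E'
from h import *
im,d,K,R,t=grab("side"); np.savez("s3.npz",im=im,d=d,K=K,R=R,t=t)
P=pts(d,K,R,t);m=(abs(P[...,0]-.52)<.06)&(abs(P[...,1]-.145)<.06)&(P[...,2]>.3);print(m.sum(),np.percentile(P[m][:,2],[90,97]))
E
```

```text
time: 5.55
position: [0.547, -0.0491, 0.214]
tool_rot: [2.014, 2.41, 0.001]
ft_force: [6.5, -0.3, -2.9]
grip_width: 0.583
grip_force: 5.0
993 [0.35639974 0.35939276]
```

```bash
python3 -m handwheel '[[0.04,0,0.001,0.001,0,0,0],[0.04,0,0,0.001,0,0,0],[0.04,0,0,0,0,0,0]]' 5; for i in 1; do :; done
python3 -m handwheel '[[0.04,0,0,0.001,0,0,0],[0.04,0,0,0.001,0,0,0],[0.04,0,0,0,0,0,0]]' 5
python3 -m handwheel '[[0.04,0,0,0.001,0,0,0],[0.04,0,0,0.001,0,0,0],[0.04,0,0,0,0,0,0]]' 5
python3 -m handwheel '[[0.04,0,0,0.001,0,0,0],[0.04,0,0,0.001,0,0,0],[0.04,0,0,0,0,0,0]]' 5
python3 -m handwheel '[[0.04,0,0,0.001,0,0,0],[0.04,0,0,0.001,0,0,0],[0.04,0,0,0,0,0,0]]' 5
python3 - <<'E'
from h import *
im,d,K,R,t=grab("side"); cv2.imwrite("pics/s4.png",cv2.resize(im[110:210,250:370],None,fx=6,fy=6,interpolation=cv2.INTER_CUBIC))
P=pts(d,K,R,t);m=(abs(P[...,0]-.52)<.06)&(abs(P[...,1]-.145)<.06)&(P[...,2]>.3);print(m.sum(),np.percentile(P[m][:,2],[90,97]))
E
```

```text
time: 5.98
position: [0.5472, -0.0491, 0.2123]
tool_rot: [-2.014, -2.411, 0.001]
ft_force: [1.8, -1.6, -0.2]
grip_width: 0.58
grip_force: 5.0
time: 6.35
position: [0.5476, -0.0491, 0.2106]
tool_rot: [2.014, 2.411, 0.0]
ft_force: [2.9, -1.9, 1.2]
grip_width: 0.569
grip_force: 5.0
time: 6.72
position: [0.5476, -0.049, 0.2086]
tool_rot: [2.014, 2.411, 0.0]
ft_force: [2.1, -1.3, 2.3]
grip_width: 0.57
grip_force: 5.0
time: 7.1
position: [0.5476, -0.0491, 0.2065]
tool_rot: [2.014, 2.411, 0.0]
ft_force: [3.5, -2.4, 2.6]
grip_width: 0.57
grip_force: 5.0
time: 7.48
position: [0.5476, -0.049, 0.2045]
tool_rot: [2.014, 2.411, 0.0]
ft_force: [5.1, -2.1, 3.4]
grip_width: 0.568
grip_force: 5.0
922 [0.3473101  0.35025866]
```

View pics/s4.png

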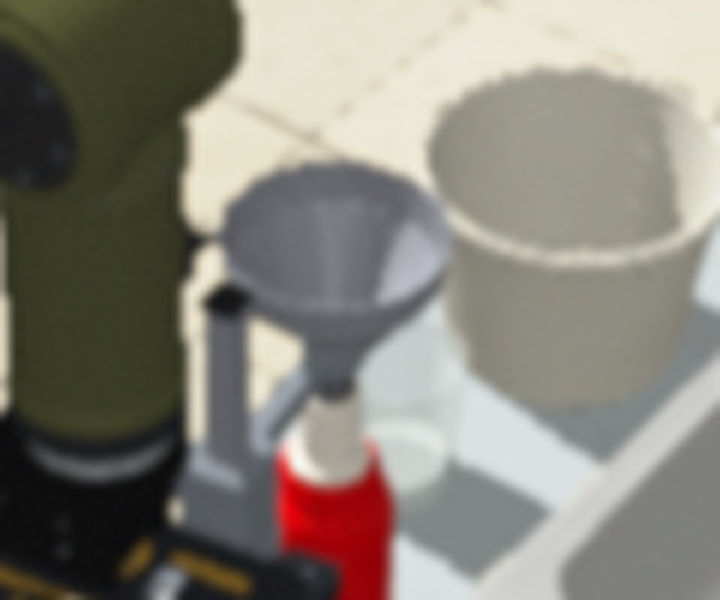

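The collar is already on the bottle: the side crop shows the collar top at about (335,395), with a dark ring just above it. The fit of force and height puts the mark at about TCP z = 0.197.

```bash
python3 -m handwheel '[[0.04,0,0,0.001,0,0,0],[0.04,0,0,0.001,0,0,0],[0.04,0,0,0.001,0,0,0],[0.04,0,0,0.001,0,0,0],[0.04,0,0,0,0,0,0]]' 5
python3 -m handwheel '[[0.04,0,0,0.001,0,0,0],[0.04,0,0,0.001,0,0,0],[0.04,0,0,0.001,0,0,0],[0.04,0,0,0.0005,0,0,0],[0.04,0,0,0,0,0,0],[0.04,0,0,0,0,0,0],[0.04,0,0,0,0,0,0]]' 5
python3 - <<'E'
from h import *
im,d,K,R,t=grab("side"); cv2.imwrite("pics/s5.png",cv2.resize(im[140:210,270:350],None,fx=8,fy=8,interpolation=cv2.INTER_CUBIC))
np.savez("s5.npz",im=im,d=d,K=K,R=R,t=t)
P=pts(d,K,R,t);m=(abs(P[...,0]-.52)<.06)&(abs(P[...,1]-.145)<.06)&(P[...,2]>.3);print(m.sum(),np.percentile(P[m][:,2],[90,97]))
# project spout/collar points; near side of spout facing camera
post=np.array([.5384,.044]);ey=np.array([-.176,.984]);c=post+.1*ey
cam=(-R.T@t);u=cam[:2]-c;u/=np.linalg.norm(u)
def pr(q): p=K@(R@q+t);return p[:2]/p[2]
for n,r,z in(("mouth/flange",.020,.208),("collar top",.015,.254),("rim",.0535,.342)): print(n,pr(np.r_[c+r*u,z]).round(1))
col=int(round(pr(np.r_[c+.015*u,.254])[0]))
for v in range(150,200): print(v,im[v,col-1:col+2].mean(0).astype(int).tolist(),P[v,col].round(3).tolist())
E
```

```text
time: 8.15
position: [0.5476, -0.049, 0.2005]
tool_rot: [2.014, 2.411, 0.0]
ft_force: [4.1, -2.6, 3.5]
grip_width: 0.57
grip_force: 5.0
time: 9.02
position: [0.5476, -0.049, 0.197]
tool_rot: [2.014, 2.411, 0.0]
ft_force: [4.7, -2.5, 4.4]
grip_width: 0.572
grip_force: 5.0
825 [0.34013423 0.34295487]
mouth/flange [304.  191.5]
collar top [304.3 178.5]
rim [304.6 164.1]
150 [130, 123, 122] [0.495, 0.172, 0.313]
151 [131, 124, 122] [0.498, 0.169, 0.312]
152 [130, 123, 122] [0.496, 0.172, 0.306]
153 [129, 123, 122] [0.498, 0.168, 0.306]
154 [129, 122, 121] [0.501, 0.165, 0.306]
155 [129, 122, 121] [0.503, 0.162, 0.305]
156 [128, 121, 121] [0.503, 0.162, 0.302]
157 [127, 121, 120] [0.505, 0.16, 0.3]
158 [127, 120, 119] [0.506, 0.159, 0.298]
159 [126, 119, 118] [0.506, 0.158, 0.295]
160 [127, 120, 119] [0.507, 0.157, 0.293]
161 [128, 121, 120] [0.509, 0.156, 0.291]
162 [130, 123, 122] [1.188, -0.747, 1.276]
163 [125, 118, 117] [0.509, 0.155, 0.283]
164 [112, 106, 105] [0.551, 0.099, 0.342]
165 [103, 97, 96] [0.55, 0.102, 0.336]
166 [101, 96, 94] [0.549, 0.102, 0.332]
167 [99, 95, 93] [0.549
[... 596 characters left out ...]
.527, 0.133, 0.238]
183 [151, 162, 167] [0.527, 0.133, 0.233]
184 [151, 162, 167] [0.526, 0.134, 0.228]
185 [151, 162, 166] [0.531, 0.129, 0.231]
186 [151, 162, 167] [0.533, 0.126, 0.23]
187 [157, 169, 174] [0.529, 0.132, 0.219]
188 [169, 181, 187] [0.534, 0.124, 0.224]
189 [166, 178, 189] [0.529, 0.131, 0.212]
190 [130, 141, 179] [0.534, 0.125, 0.216]
191 [68, 73, 168] [0.504, 0.166, 0.162]
192 [22, 20, 165] [0.534, 0.126, 0.207]
193 [8, 1, 160] [0.535, 0.124, 0.205]
194 [7, 0, 158] [0.534, 0.125, 0.199]
195 [8, 0, 160] [0.535, 0.124, 0.197]
196 [8, 2, 165] [0.534, 0.126, 0.19]
197 [8, 1, 170] [0.533, 0.126, 0.186]
198 [10, 3, 171] [0.537, 0.121, 0.188]
199 [9, 2, 167] [0.537, 0.122, 0.183]
```

View pics/s5.png

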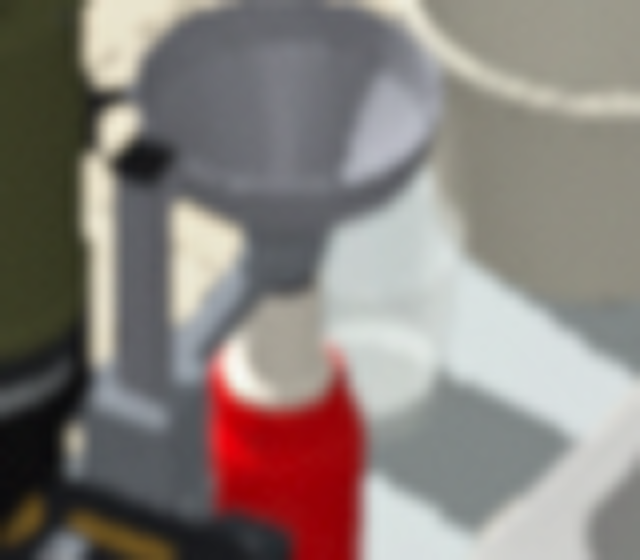

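The rim's near edge is at row 164 and the collar top at row 177–178. Both match the predictions for the mark (164.1 and 178.5), and the bottle is upright. Now I squeeze the lever shut, shifting the tool along +y to follow it.

```bash
python3 -m handwheel '[[0.046,0,0.002,0,0,0,0],[0.042,0,0.002,0,0,0,0],[0.038,0,0.002,0,0,0,0],[0.034,0,0.002,0,0,0,0],[0.030,0,0.002,0,0,0,0],[0.026,0,0.0015,0,0,0,0],[0.020,0,0,0,0,0,0],[0.020,0,0,0,0,0,0],[0.020,0,0,0,0,0,0]]' 20
python3 - <<'E'
from h import *
s=ctrl.get_state();print(s["ft_force"],s["grip_width"]*87)
im,d,K,R,t=grab("side")
P=pts(d,K,R,t);m=(abs(P[...,0]-.52)<.06)&(abs(P[...,1]-.145)<.06)&(P[...,2]>.3);print(m.sum(),np.percentile(P[m][:,2],[90,97]))
E
```

```text
time: 10.2
position: [0.5589, -0.0464, 0.1966]
tool_rot: [-2.013, -2.411, -0.001]
ft_force: [4.1, 1.1, -5.7]
grip_width: 0.305
grip_force: 20.0
[ 4.05526078  1.10134289 -5.72687835] 26.564339802280713
837 [0.34178869 0.3443561 ]
```

```bash
python3 -m handwheel '[[0.020,0,0,0,0,0,0],[0.020,0,0,0,0,0,0],[0.020,0,0,0,0,0,0],[0.020,0,0,0,0,0,0]]' 20
python3 - <<'E'
from h import *
for i in range(2):
    im,d,K,R,t=grab("side")
    P=pts(d,K,R,t);m=(abs(P[...,0]-.52)<.06)&(abs(P[...,1]-.145)<.06)&(P[...,2]>.3);print(m.sum(),np.percentile(P[m][:,2],[90,97]))
    print([P[v,304].round(3).tolist() for v in (164,165,177,178,179)],im[160:180,304].max(-1))
cv2.imwrite("pics/s6.png",cv2.resize(im[130:240,240:370],None,fx=5,fy=5,interpolation=cv2.INTER_CUBIC))
E
```

```text
time: 10.75
position: [0.5589, -0.0464, 0.1971]
tool_rot: [-2.014, -2.411, -0.001]
ft_force: [3.6, 2.3, -4.5]
grip_width: 0.303
grip_force: 20.0
846 [0.34185736 0.34476728]
[[0.551, 0.099, 0.342], [0.549, 0.103, 0.334], [0.528, 0.132, 0.258], [1.188, -0.747, 1.276], [0.53, 0.129, 0.254]] [129 130 133 125 111 102 101 100  96  92  96  99  97  92  86  83 102 141
 165 168]
856 [0.34237819 0.34507887]
[[0.549, 0.102, 0.339], [0.548, 0.103, 0.334], [0.526, 0.134, 0.255], [0.528, 0.132, 0.254], [0.528, 0.131, 0.251]] [128 131 133 126 110 102 101 100  95  92  96  99  98  93  87  82 103 143
 165 168]
```

View pics/s6.png

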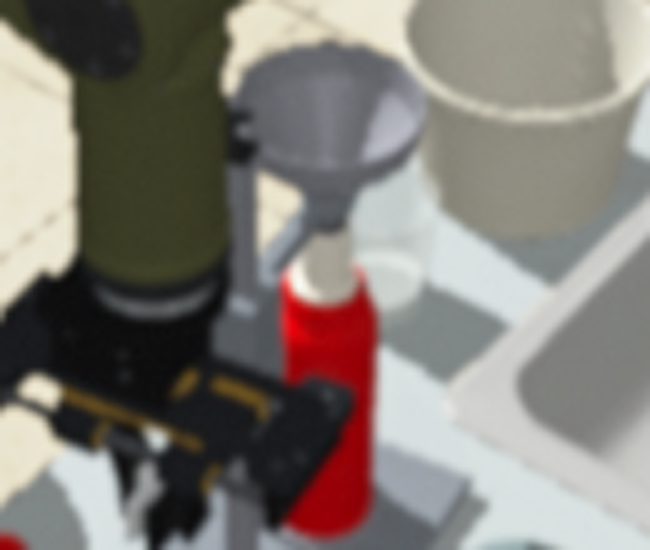

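The rim and collar edges sit on the same rows as before (164 and 177), the bottle stands upright at (330,410) in the crop, and the grip is shut at 26 mm. Handing in.

```bash
python3 -c "from bench import ctrl; print(ctrl.close_job())"
```

```text
the job is handed in; nothing more can be done
None
```

The job is handed in (no verdict came back): the head is at the mark with the collar's edge between the rings by camera and force readings, the lever is squeezed shut and still held at 20 N, the bottle is upright, and robot time was about 11 s.

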